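Thread a sample probe through an electromagnet

TASK

Load the sample probe into the bench electromagnet. From the side with the bed, pass its rod tip first under the black hood, through the notch of the depth stop and between the pole faces until the tip stands well out on the other side; set the brass head down on the bed and let go. Then take the probe by its tip on that other side and draw it on gently until you feel the head come up against the depth stop hidden under the hood, without pushing the stop out of its setting; leave the probe lying there, level, and do not disturb the pen cup, meter, screwdriver and jar.

Things in the scene. Friction and masses are not known exactly. Their poses are not given: they have to be found in the camera images.
- probe: Sample probe, about 0.38 kg, 312 mm long (all sizes in mm), level: brass head 40 long (x) x 36 wide (y) x 30 high, black rod 10 dia out of its front along +x, grey tip at the rod's end. Origin: centre of the head's underside, z up; head front face at x = 20, rod axis z = 9, tip end x = 272. Centre of mass x = 18. Starts on the desk left of the magnet.
- probe_tip (a point): On the axis in the middle of the probe's grey tip, the place to grip it (probe x = 252, z = 9). The tip is a cylinder 18 in diameter from probe x = 240 to 264, tapering to its end at 272.
- magnet: Fixed bench electromagnet (sizes in mm). Origin on the desk under the middle of its gap, z up. The gap runs along its y axis; the probe goes in from the +y side (bed, hood), towards -y. Grey frame 244 (x) x 100 (y) x 170 high, its upper beam crossing over the gap, underside 135 high. Beyond y = -50 the other side is clear.
- gap_mid (a point): Middle of the gap, on the axis of the poles (magnet 0, 0, 85), axes as the magnet's. Two steel pole discs 72 in diameter face each other at x = -12 and +12, so the clear gap is 24 wide; its floor is at magnet z = 76 from y = -50 to 50.
- bed_end (a point): Middle of the outer edge of the bed, on its top (magnet 0, 210, 76), axes as the magnet's. The bed is a flat plate 60 wide (x), from magnet y = 50 to 210, level with the gap's floor.
- hood_edge (a point): Middle of the hood's open end, on the roof's underside (magnet 0, 125, 115), axes as the magnet's. Black hood over the bed from magnet y = 50 to 125: flat roof 154 wide, top 123 high, side walls at x = -75 and 75. Under it, on the bed, stands the hidden depth stop.
- stop_zone (a point): NOT the stop itself but the middle of where it can be (magnet 0, 70, 76). Depth stop: upright plate 6 thick, 28 high, with an open-topped notch 24 wide at x = 0; the tip passes it, the head does not. Its +y face stands anywhere from magnet y = 55 to 85, not measured: feel for it. It holds by friction up to 40 N, then slides.
- pen_cup: Bystander: black pen cup with pens, 72 in diameter, 165 high; origin under its centre.
- meter: Bystander: grey bench field meter, 140 x 200 x 76 high; origin under its centre.
- screwdriver: Bystander: screwdriver lying on the desk to the right, about 200 long along its x; origin on its underside near the middle.
- jar: Bystander: small amber glass jar, 50 in diameter, 70 high; origin under its centre.

How it is judged:
On the way, in this order (a step that is already met when the one before it is completed fails the run):
1. the probe is threaded: its tip is out on the far side (centre of the tip at least 25 mm beyond the frame), its head lies on the bed, and the fingers have let go (z of probe in the frame of magnet between 0.073 and 0.079 m and angle between probe's own z axis and vertical below 0.05 rad and y of probe_tip in the frame of magnet below -0.075 m and x of probe_tip in the frame of magnet between -0.03 and 0.03 m and contact force between the fingers and probe below 0.2 N), for 0.2 s.
2. the probe is taken by its tip on the far side (contact force between the fingers and probe_c2 above 1 N and y of probe_tip in the frame of magnet below -0.075 m and x of probe_tip in the frame of magnet between -0.03 and 0.03 m), for 0.1 s.
At the end, for the whole second after the job is handed in: The probe lies at rest and released in the magnet: head level on the bed (within 3 mm of its height, tilt under 0.05 rad), head front within 2.5 mm of the depth stop, head within 12 mm of the bed's centre line and turned less than 0.12 rad from the gap, tip out on the far side (z of probe in the frame of magnet between 0.073 and 0.079 m and angle between probe's own z axis and vertical below 0.05 rad and x of any of stop_c0, stop_c1 in the frame of probe below 0.0255 m and x of each of stop_c0, stop_c1 in the frame of probe above 0.018 m and x of probe in the frame of magnet between -0.012 and 0.012 m and angle between the x axis of probe and the y axis of magnet, either way round below 0.12 rad and y of probe_tip in the frame of magnet below -0.075 m and x of probe_tip in the frame of magnet between -0.03 and 0.03 m and linear speed of probe below 0.01 m/s and contact force between the fingers and probe below 0.1 N); the robot touches nothing.
It fails at once if the depth stop is pushed more than 4 mm out of its setting (distance of stop_c0 from where it was at the start of the episode above 0.004 m).
It fails at once if the pen cup is moved more than 15 mm (distance of pen_cup from where it was at the start of the episode above 0.015 m).
It fails at once if the meter is moved more than 15 mm (distance of meter from where it was at the start of the episode above 0.015 m).
It fails at once if the screwdriver is moved more than 15 mm (distance of screwdriver from where it was at the start of the episode above 0.015 m).
It fails at once if the jar is moved more than 15 mm (distance of jar from where it was at the start of the episode above 0.015 m).
It also fails if it takes over 64 s, if anything falls off the work surface, if the arm or the gripper's body presses on something with over 40 N, if the wrist force passes 120 N, or if a joint passes its speed limit or range.

ROBOT

A 6-joint arm with a two-finger parallel gripper is mounted at the origin on the work surface. World frame = base frame: x ahead of the robot, y to its left, z up, the work surface at z = 0. Lengths are in m, angles in rad, forces in N, time in s.
With the tool pointing down it reaches from about 0.35 to 0.975 m from the base axis. Payload 4.9 kg.
Tool frame: the origin (TCP) lies on the centre line of the jaws, within the pads' length; the fingertips stand 14 mm ahead of it and the grasp point (between the pads) lies 5 mm behind it (manip.nose_length is the distance from the TCP to the fingertips, in m); z points along the fingers, y is the line along which they close (so a half turn about z gives the same grasp; the last joint's range is limited). The gripper opens to 85 mm and grips with 20 to 120 N. Pads are 22 mm wide; open, the fingers measure 114 mm over their backs; the gripper's body (76 mm by 85 mm) begins 54 mm behind the grasp point. The pads swing forward as they close: fully open they stand 13 mm farther back than shut.
Start: joints at [-1.245, 0.053, 1.613, -0, 1.476, -0.119], TCP at [0.269, -0.564, 0.245] pointing down, gripper open.
Joint ranges: [-3.01, 3.01], [-1.01, 2.22], [0.06, 2.58], [-1.02, 4.17], [0.09, 2.62], [-3.14, 3.14]. Speed limits (rad/s): [2.57, 2.57, 3.14, 3.14, 3.14, 3.14].

INTERFACE

Orientations are given as a unit quaternion [w, x, y, z].
In Python, from plant import manip, imaging gives the robot as it stands.
- The arm moves only by the tool play_rows, never from a script. Its argument "commands" is a list of rows, each a list of 6 numbers: the shift along the tool's x, y, z in mm, then the turn, a rotation vector about the tool's x, y, z in degrees. A call has 1 to 5 rows; each row shifts and turns the commanded pose from where the row before left it, along the tool's axes as they then stand; what a row does not reach is not made up. A row lasts 1/12 s, in which the tool goes at most 41.7 mm and 7.16 degrees, less where a joint would pass 70% of its speed; a pose out of reach is approached as far as the arm can. A call is refused whole if a number of a shift passes 41.7 or a number of a turn 7.16, either way. A call with a gripper value outside its range is refused whole. "hand" is the finger opening in mm, from 0 to 85.4, set as the call begins (left out, the last holds). The fingers move at their own pace and stop on an object; the grip force is fixed at half the most. Time passes only in rows, so rows that do not move let the fingers close. It gives the time, the measured TCP pose, the force, the opening and the grip force at its end, in the units of the state.
- manip.state(): the state, without advancing time (a new reading comes with each control period).
- imaging.grab_frame(name): name is "scene" or "top"; returns a dict with "image" (400x640x3 uint8, red, green, blue), "fx", "fy", "cx", "cy" (pixels), "R" (3x3) and "t" (3): a world point X has camera coordinates R X + t. Camera axes: x right, y down, z forward; pixel columns grow to the right and rows downward; lengths in m; the calibration is good to about 2 mm. A picture is of the moment at which its call begins. There is no depth.
- manip.job_done(): hands the job in; it is judged then, once.
The state is a dict: "time": time; "joint_pos": joint angles; "joint_vel": joint speeds; "joint_efforts": joint torques, N m; "tool_pos": TCP position; "tool_rot": TCP orientation; "contact_force": force on the tool from outside, world axes, zero at the start; "ft_torque": the same for the moment, N m; "gripper_width": opening from 0.0 (shut) to 1.0 (fully open); "grasp_force": force on a finger pad.
Only numpy, scipy, OpenCV 4.12 (cv2) and the standard library are available. Lean on these libraries where they do the work, as an engineer would, in place of code of your own. Each camera call takes 0.05 s, during which the arm holds its last target. There are 200 camera calls.

## Working session

There is one attempt and no reset: what is moved stays moved. The work goes in short steps, Python scripts to look and compute and a tool call to move; the robot and the scene stay as the last step left them, time stands still between calls to the robot, and variables do not carry over. Pictures are saved under pics/ and viewed, at most 10 in all, crops included, and the job is handed in when it is done.

Besides the shell and the picture viewer there is one more tool, called after "Request:" as a command line: name --pt "numbers of a row" for each row, then --argument value for the rest. play_rows: Moves the arm, as the interface text tells. Its arguments: {"type":"object","properties":{"commands":{"type":"array","items":{"type":"array","items":{"type":"number"}}},"hand":{"type":"number"}},"required":["commands"]}

```bash
mkdir -p pics; python3 - <<'E'
from plant import manip, imaging
import cv2
for n in("scene","top"):
    f=imaging.grab_frame(n); cv2.imwrite(f"pics/{n}0.png",f["image"][...,::-1])
    print(n,f["fx"],f["fy"],f["cx"],f["cy"],f["R"],f["t"])
print(manip.state())
E
```

```text
scene 422.4050427830606 422.4050427830606 319.62820568459057 197.52184717949035 [[ 0.56056701  0.8281069   0.00189331]
 [ 0.68007023 -0.4590502  -0.57164447]
 [-0.47251361  0.32173262 -0.82049925]] [-0.34014539 -0.31417384  1.55944321]
top 485.12517422487537 485.12517422487537 329.8065603284145 196.04099868480574 [[ 0.10587219 -0.99437317  0.00361577]
 [-0.97076098 -0.10414461 -0.21627997]
 [ 0.21543956  0.01938799 -0.97632469]] [-0.02833668  0.5757144   1.60026568]
{'time': 0.1, 'joint_pos': array([-1.24500579e+00,  5.33050004e-02,  1.61418485e+00, -3.45417376e-05,
        1.47604014e+00, -1.19024388e-01]), 'joint_vel': array([ 1.42344240e-03, -2.48749398e-03, -3.02166260e-03, -7.70515382e-04,
        3.07247959e-05,  2.87016991e-04]), 'joint_efforts': array([-4.79709743e-04, -3.94904029e+01, -3.71362174e+01, -1.02809336e-04,
        3.87382403e-03,  3.82372320e-05]), 'tool_pos': array([ 0.26872927, -0.56365657,  0.24416036]), 'tool_rot': array([-9.61720657e-04,  9.75368421e-01,  2.20579930e-01, -1.17065465e-04]), 'contact_force': array([-0.39609484,  0.69529778,  0.59515372]), 'ft_torque': array([-0.00393296, -0.01759327,  0.01722076]), 'grasp_force': 0.0, 'gripper_width': 1.0033881848569632}
```

View pics/scene0.png

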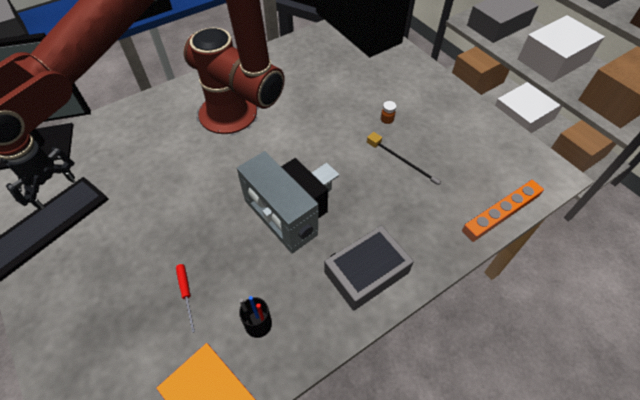

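View pics/top0.png

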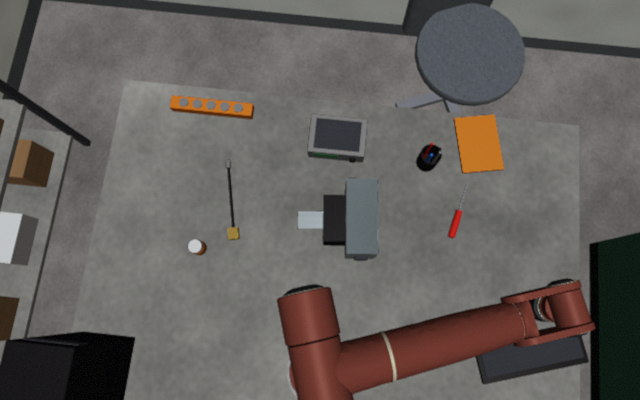

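The views show the magnet at scene (280,200) and top (360,220), with its bed pointing left in the top view. The probe head is at scene (375,140) and top (233,233), the tip at top (228,162), and the jar at top (197,247).

```bash
cat > h.py <<'E'
from plant import manip, imaging
import cv2, numpy as np
def ray(f,u,v,z):
    d=f["R"].T@np.array([(u-f["cx"])/f["fx"],(v-f["cy"])/f["fy"],1]); c=-f["R"].T@f["t"]
    return c+d*(z-c[2])/d[2]
def proj(f,X):
    p=np.atleast_2d(X)@f["R"].T+f["t"]; return np.c_[f["cx"]+f["fx"]*p[:,0]/p[:,2],f["cy"]+f["fy"]*p[:,1]/p[:,2]]
def fr(n): return imaging.grab_frame(n)
def crop(f,u0,v0,w,h,s): return cv2.resize(f["image"][v0:v0+h,u0:u0+w,::-1],None,fx=s,fy=s,interpolation=cv2.INTER_CUBIC)
E
python3 - <<'E'
from h import *
t=fr("top"); s=fr("scene")
a=crop(t,180,150,210,120,3.8)[:, :798]; b=crop(s,230,130,220,130,3.6)[:,:798]
cv2.imwrite("pics/a.png",crop(t,180,145,210,120,3.8)); cv2.imwrite("pics/b.png",crop(s,230,120,220,140,3.6))
E
```

```text
(no output)
```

View pics/a.png

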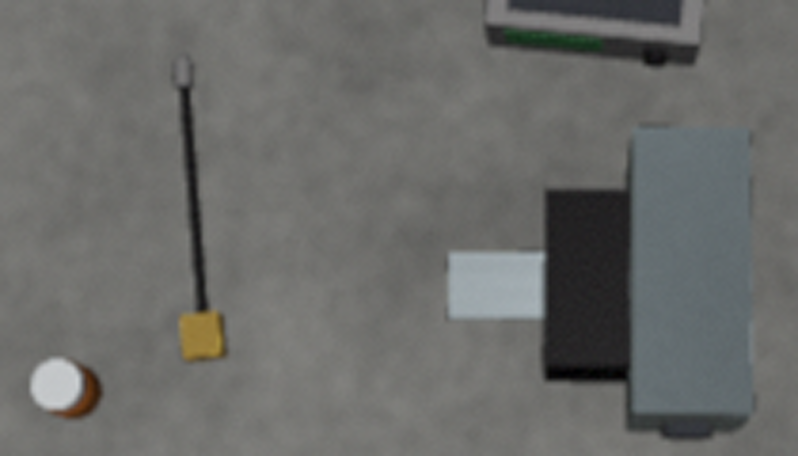

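View pics/b.png

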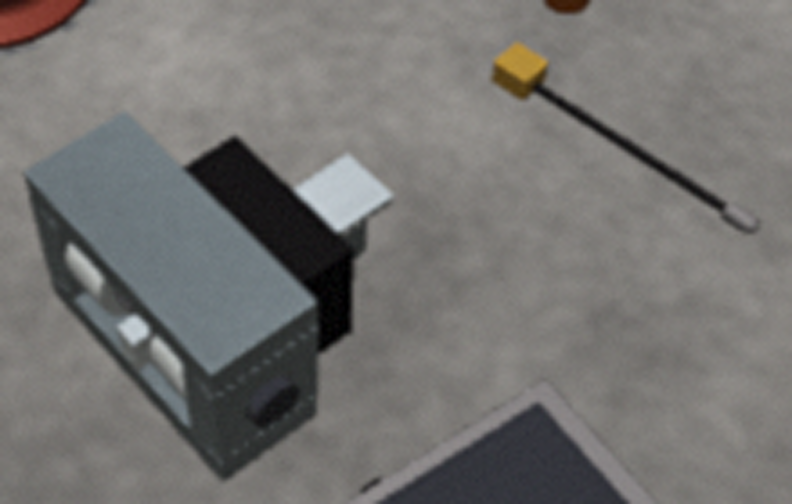

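Crop a gives clean corners for the frame top (631..752, 128..415), the bed edge (x=448) and the probe. Crop b shows the same corners from the scene camera. I'll fit both poses jointly.

```bash
cat >> h.py <<'E'
from scipy.optimize import least_squares
def W(p,X):
    c,s=np.cos(p[2]),np.sin(p[2]); X=np.array(X,float)/1000
    return np.c_[p[0]+c*X[:,0]-s*X[:,1],p[1]+s*X[:,0]+c*X[:,1],X[:,2]+(p[3] if len(p)>3 else 0)]
def fit(obs,p0):
    # obs: list of (frame, pts, pix)
    r=least_squares(lambda p:np.concatenate([(proj(f,W(p,X))-np.array(u)).ravel() for f,X,u in obs]),p0,loss='soft_l1')
    return r.x,r.fun
E
python3 - <<'E'
from h import *
t=fr("top"); s=fr("scene")
A=lambda L:np.array(L)/3.8+[180,145]; B=lambda L:np.array(L)/3.6+[230,120]
o=[(t,[(122,50,170),(122,-50,170),(-122,50,170),(-122,-50,170),(30,210,76),(-30,210,76),(77,125,123),(-77,125,123)],A([(631,128),(750,128),(629,415),(752,412),(448,252),(448,320),(545,190),(545,372)])),
(s,[(-122,50,170),(-122,-50,170),(122,-50,170),(122,50,170),(-30,210,76),(30,210,76)],B([(125,115),(27,177),(213,377),(316,305),(350,153),(393,194)]))]
m,e=fit(o,[.5,0,0]); print(m,e.round(1))
for q in o: print(fit([q],[.5,0,0])[0])
o=[(t,[(20,18,30),(20,-18,30),(-20,18,30),(-20,-18,30),(272,0,9)],A([(180,312),(221,312),(179,357),(222,357),(182,59)])),
(s,[(20,18,30),(-20,-18,30),(-20,18,30),(272,0,9)],B([(547,70),(493,66),(519,43),(757,227)]))]
p,e=fit(o,[.4,.3,0]); print(p,e.round(1))
for q in o: print(fit([q],[.4,.3,0])[0])
print("jar",ray(t,180+58/3.8,145+385/3.8,.07))
x,y,z,w=manip.state()["tool_rot"][[1,2,3,0]]
from scipy.spatial.transform import Rotation as R
print(R.from_quat([x,y,z,w]).as_matrix().round(3))
E
```

```text
[ 0.5021819  -0.07671919  0.10379968] [-0.1 -1.2 -0.5 -1.1  0.8 -1.   0.4 -0.1 -0.2 -0.5 -0.5 -0.8 -0.7 -0.8
 -0.9 -2.2 -0.8 -1.7 -2.4 -1.7 -1.3 -0.6 -0.1 -1.3 -1.4 -0.2 -0.7  0. ]
[ 0.49892183 -0.07778806  0.10008062]
[ 0.50677625 -0.07591302  0.10808224]
[0.41986996 0.35205321 0.23438517] [-0.4  0.2 -0.7 -1.1  0.9 -0.2  0.  -1.5 -0.5 -1.7 -0.  -2.3 -0.7 -1.3
 -1.4 -0.6 -0.5  0.7]
[0.41685208 0.35154527 0.22576866]
[0.42388635 0.35083456 0.24862402]
jar [0.35536876 0.46070236 0.07      ]
[[ 0.903  0.43  -0.   ]
 [ 0.43  -0.903  0.001]
 [ 0.    -0.001 -1.   ]]
```

```bash
cat >> h.py <<'E'
from scipy.spatial.transform import Rotation as Ro
M=np.array([.502,-.0767,.103])
def cur():
    s=manip.state(); q=s["tool_rot"]; r=Ro.from_quat([q[1],q[2],q[3],q[0]]); return s,np.array(s["tool_pos"]),r
def down(psi): return Ro.from_matrix([[np.cos(psi),np.sin(psi),0],[np.sin(psi),-np.cos(psi),0],[0,0,-1]])
def plan(legs,unwrap=0,nd=0):
    """legs: (xyz,psi,nrows); yaw-only moves, tool down"""
    s,p,r=cur(); x=r.as_matrix()[:,0]; ps=np.arctan2(x[1],x[0])+unwrap
    out=[]
    for q,psi,n in legs:
        q=np.array(q)
        for i in range(n):
            d=np.round(down(ps).inv().apply((q-p)/(n-i))*1000,nd); a=np.round(np.degrees(-(psi-ps)/(n-i)),1)
            if abs(d).max()>41.7 or abs(a)>7.16: print("!!")
            out.append([*d.tolist(),0,0,float(a)]); p=p+down(ps).apply(d/1000); ps-=np.radians(a)
    for i in range(0,len(out),5): print(str(out[i:i+5]).replace('.0,',',').replace(' ',''))
E
python3 - <<'E'
from h import *
plan([((.46,-.10,.29),1.9,14),((.423,.354,.12),.234+np.pi,15)])
E
```

```text
[[27,-24,-3,0,0,-6.0],[29,-21,-3,0,0,-6.0],[31,-18,-3,0,0,-5.9],[33,-15,-3,0,0,-6.0],[34,-11,-3,0,0,-5.9]]
[[35,-8,-3,0,0,-6.0],[36,-4,-3,0,0,-5.9],[36,-0,-3,0,0,-6.0],[35,3,-4,0,0,-5.9],[35,7,-3,0,0,-6.0]]
[[34,11,-4,0,0,-5.9],[33,14,-3,0,0,-6.0],[31,18,-4,0,0,-5.9],[29,20,-3,0,0,-6.0],[29,7,11,0,0,-5.6]]
[[29,10,11,0,0,-5.6],[27,13,11,0,0,-5.6],[26,16,11,0,0,-5.6],[24,18,11,0,0,-5.6],[23,21,11,0,0,-5.7]]
[[20,23,12,0,0,-5.6],[18,24,11,0,0,-5.7],[16,26,12,0,0,-5.6],[13,28,11,0,0,-5.7],[10,29,12,0,0,-5.6]]
[[7,29,11,0,0,-5.7],[4,30,12,0,0,-5.6],[2,31,11,0,0,-5.7],[-2,30,12,0,0,-5.6]]
```

Request:
play_rows --pt "27 -24 -3 0 0 -6" --pt "29 -21 -3 0 0 -6" --pt "31 -18 -3 0 0 -5.9" --pt "33 -15 -3 0 0 -6" --pt "34 -11 -3 0 0 -5.9" --hand 85

```text
time: 0.72
tool_pos: [0.3381, -0.3966, 0.2603]
tool_rot: [-0.0, 0.885, 0.466, 0.0]
contact_force: [1.5, -0.0, -0.6]
gripper_width: 0.996
grasp_force: 0.0
```

Request:
play_rows --pt "35 -8 -3 0 0 -6" --pt "36 -4 -3 0 0 -5.9" --pt "36 0 -3 0 0 -6" --pt "35 3 -4 0 0 -5.9" --pt "35 7 -3 0 0 -6"

```text
time: 1.13
tool_pos: [0.4057, -0.2309, 0.2768]
tool_rot: [0.0, 0.735, 0.678, 0.0]
contact_force: [0.7, -0.8, 0.7]
gripper_width: 1.002
grasp_force: 0.0
```

Request:
play_rows --pt "34 11 -4 0 0 -5.9" --pt "33 14 -3 0 0 -6" --pt "31 18 -4 0 0 -5.9" --pt "29 20 -3 0 0 -6" --pt "29 7 11 0 0 -5.6"

```text
time: 1.55
tool_pos: [0.4596, -0.0693, 0.2825]
tool_rot: [0.003, 0.538, 0.843, 0.001]
contact_force: [0.5, 0.6, 0.3]
gripper_width: 0.994
grasp_force: 0.0
```

Request:
play_rows --pt "29 10 11 0 0 -5.6" --pt "27 13 11 0 0 -5.6" --pt "26 16 11 0 0 -5.6" --pt "24 18 11 0 0 -5.6" --pt "23 21 11 0 0 -5.7"

```text
time: 1.97
tool_pos: [0.4446, 0.0823, 0.224]
tool_rot: [0.0, 0.319, 0.948, 0.0]
contact_force: [0.6, 0.2, -0.1]
gripper_width: 0.998
grasp_force: 0.0
```

Request:
play_rows --pt "20 23 12 0 0 -5.6" --pt "18 24 11 0 0 -5.7" --pt "16 26 12 0 0 -5.6" --pt "13 28 11 0 0 -5.7" --pt "10 29 12 0 0 -5.6"

```text
time: 2.38
tool_pos: [0.4325, 0.2346, 0.1661]
tool_rot: [0.0, 0.078, 0.997, 0.0]
contact_force: [0.7, 0.1, -0.1]
gripper_width: 0.997
grasp_force: 0.0
```

Request:
play_rows --pt "7 29 11 0 0 -5.7" --pt "4 30 12 0 0 -5.6" --pt "2 31 11 0 0 -5.7" --pt "-2 30 12 0 0 -5.6" --pt "0 0 0 0 0 0"

```text
time: 2.8
tool_pos: [0.4211, 0.3569, 0.1176]
tool_rot: [-0.002, -0.12, 0.993, -0.0]
contact_force: [-1.8, -0.2, -0.3]
gripper_width: 0.996
grasp_force: 0.0
```

```bash
python3 - <<'E'
from h import *
s,p,r=cur(); print(s["time"],p,r.as_matrix().round(3),s["joint_pos"])
a=crop(fr("scene"),330,100,140,110,2.85);b=crop(fr("top"),180,140,140,110,2.85)
cv2.imwrite("pics/c.png",np.hstack([a,b]))
plan([((.427,.354,.018),.234+np.pi,6)],2*np.pi)
E
```

```text
2.8 [0.42114436 0.35688747 0.11755997] [[-0.971 -0.238 -0.004]
 [-0.238  0.971 -0.   ]
 [ 0.004  0.    -1.   ]] [ 5.67376551e-01 -3.88777413e-03  1.89221275e+00  1.72695828e-03
  1.25672593e+00 -1.24455669e+00]
[[-1,-0,17,0,0,0.0],[-1,-0,17,0,0,0.0],[-1,-0,17,0,0,0.0],[-0,-0,17,0,0,0.0],[-1,-1,17,0,0,0.0]]
[[-0,-0,16,0,0,0.0]]
```

View pics/c.png

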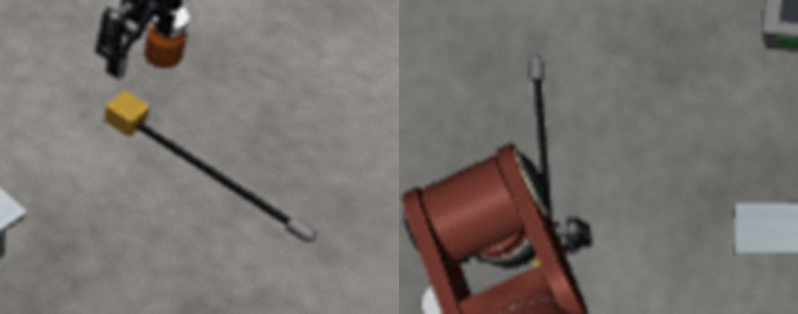

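The open fingers are above the head, which is at (127,112) in the left half. The rod and tip are undisturbed, so I'll descend and grip.

Request:
play_rows --pt "-1 0 17 0 0 0" --pt "-1 0 17 0 0 0" --pt "-1 0 17 0 0 0" --pt "-1 0 17 0 0 0" --pt "-1 -1 17 0 0 0"

```text
time: 3.32
tool_pos: [0.4294, 0.3532, 0.0357]
tool_rot: [0.001, -0.115, 0.993, 0.0]
contact_force: [-0.3, -0.7, -0.1]
gripper_width: 0.99
grasp_force: 0.0
```

Request:
play_rows --pt "0 0 14 0 0 0" --pt "0 0 0 0 0 0" --pt "0 0 0 0 0 0"

```text
time: 3.57
tool_pos: [0.4285, 0.3529, 0.0214]
tool_rot: [-0.0, -0.116, 0.993, -0.0]
contact_force: [-0.9, 0.5, 0.2]
gripper_width: 0.99
grasp_force: 0.0
```

Request:
play_rows --pt "0 0 0 0 0 0" --pt "0 0 0 0 0 0" --pt "0 0 0 0 0 0" --pt "0 0 0 0 0 0" --pt "0 0 0 0 0 0" --hand 0

```text
time: 3.98
tool_pos: [0.4293, 0.3549, 0.0229]
tool_rot: [0.001, -0.117, 0.993, 0.001]
contact_force: [-1.4, 0.5, 5.2]
gripper_width: 0.403
grasp_force: 62.1
```

Request:
play_rows --pt "0 0 0 0 0 0" --pt "0 0 0 0 0 0" --pt "0 0 0 0 0 0" --pt "0 0 0 0 0 0" --pt "0 0 0 0 0 0"

```text
time: 4.4
tool_pos: [0.4293, 0.3549, 0.0229]
tool_rot: [0.001, -0.117, 0.993, 0.001]
contact_force: [-0.8, 0.4, 6.3]
gripper_width: 0.404
grasp_force: 62.3
```

```bash
python3 - <<'E'
from h import *
plan([((.429,.355,.14),.234+np.pi,5),((.456,.372,.135),.103+np.pi/2,17)],2*np.pi)
E
```

```text
[[0,0,-23,0,0,-0.0],[0,0,-24,0,0,-0.0],[0,0,-23,0,0,-0.0],[0,0,-24,0,0,-0.0],[0,0,-23,0,0,-0.0]]
[[-2,1,0,0,0,5.7],[-2,1,0,0,0,5.7],[-2,1,0,0,0,5.7],[-1,1,0,0,0,5.7],[-1,1,0,0,0,5.7]]
[[-1,1,0,0,0,5.7],[-1,1,0,0,0,5.8],[-1,2,0,0,0,5.7],[-1,2,1,0,0,5.8],[-1,2,0,0,0,5.7]]
[[-0,2,1,0,0,5.8],[-0,2,0,0,0,5.7],[-0,2,1,0,0,5.8],[-0,2,0,0,0,5.7],[0,2,1,0,0,5.8]]
[[0,1,0,0,0,5.7],[1,2,1,0,0,5.8]]
```

Request:
play_rows --pt "0 0 -8 0 0 0" --pt "0 0 -20 0 0 0" --pt "0 0 -30 0 0 0" --pt "0 0 -30 0 0 0" --pt "0 0 -29 0 0 0"

```text
time: 4.82
tool_pos: [0.427, 0.3531, 0.138]
tool_rot: [-0.002, -0.117, 0.993, -0.001]
contact_force: [1.0, 0.7, -4.1]
gripper_width: 0.408
grasp_force: 61.0
```

Request:
play_rows --pt "-2 1 0 0 0 3" --pt "-2 1 0 0 0 5.7" --pt "-2 1 0 0 0 5.7" --pt "-1 1 0 0 0 5.7" --pt "-1 1 0 0 0 5.7"

```text
time: 5.23
tool_pos: [0.4348, 0.359, 0.1369]
tool_rot: [-0.001, 0.111, 0.994, -0.001]
contact_force: [-0.5, -0.2, -4.1]
gripper_width: 0.403
grasp_force: 61.2
```

Request:
play_rows --pt "-1 1 0 0 0 5.7" --pt "-1 1 0 0 0 5.8" --pt "-1 2 0 0 0 5.7" --pt "-1 2 1 0 0 5.8" --pt "-1 2 0 0 0 5.7"

```text
time: 5.65
tool_pos: [0.4427, 0.3641, 0.1356]
tool_rot: [-0.001, 0.353, 0.935, -0.002]
contact_force: [0.4, 0.3, -5.0]
gripper_width: 0.406
grasp_force: 61.2
```

Request:
play_rows --pt "0 2 1 0 0 5.8" --pt "0 2 0 0 0 5.7" --pt "0 2 1 0 0 5.8" --pt "0 2 0 0 0 5.7" --pt "0 2 1 0 0 5.8"

```text
time: 6.07
tool_pos: [0.4507, 0.3702, 0.1328]
tool_rot: [-0.0, 0.575, 0.818, -0.002]
contact_force: [-0.6, 0.4, -3.6]
gripper_width: 0.404
grasp_force: 61.1
```

Request:
play_rows --pt "0 1 0 0 0 5" --pt "1 2 1 0 0 3.4" --pt "0 0 0 0 0 0" --pt "0 0 0 0 0 0"

```text
time: 6.4
tool_pos: [0.4535, 0.3721, 0.1321]
tool_rot: [-0.0, 0.631, 0.776, -0.001]
contact_force: [0.3, -0.2, -4.3]
gripper_width: 0.405
grasp_force: 61.1
```

```bash
python3 - <<'E'
from h import *
s,p,r=cur(); print(s["time"],p,r.as_matrix().round(3),s["gripper_width"],s["contact_force"])
s_=fr("scene");t=fr("top")
a=crop(s_,280,130,133,200,3);b=crop(t,190,170,133,133,3)
cv2.imwrite("pics/d.png",np.hstack([a[:399],b]))
E
```

```text
6.4 [0.45349308 0.3721214  0.13206295] [[-0.204  0.979 -0.002]
 [ 0.979  0.204 -0.002]
 [-0.001 -0.002 -1.   ]] 0.4047602013112407 [ 0.33410822 -0.19630372 -4.29656775]
```

View pics/d.png

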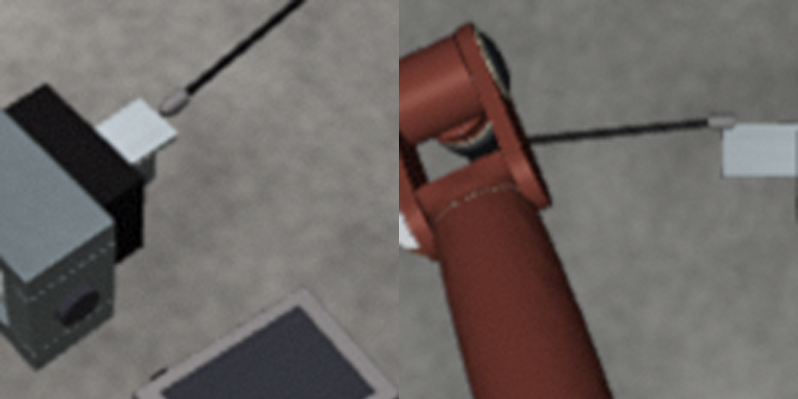

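Left half: the tip end is at (163,107), just in front of the bed. Right half: the tip end is at (734,121), and the bed end corners are (723,124) and (723,177). The yaw is still about 6° short.

```bash
cat >> h.py <<'E'
def tri(t,ut,s,us):
    A=[];b=[]
    for f,u in((t,ut),(s,us)):
        n=[(u[0]-f["cx"])/f["fx"],(u[1]-f["cy"])/f["fy"]]
        for k in(0,1): A.append(f["R"][k]-n[k]*f["R"][2]); b.append(n[k]*f["t"][2]-f["t"][k])
    x,*_=np.linalg.lstsq(np.array(A),np.array(b),rcond=None)
    return x
E
python3 - <<'E'
from h import *
t=fr("top");s=fr("scene")
S=lambda x,y:((x+.5)/3-.5+280,(y+.5)/3-.5+130); T=lambda x,y:((x-399+.5)/3-.5+190,(y+.5)/3-.5+170)
for a,b in(((735,121),(163,108)),((709,122),(185,92))):
    X=tri(t,T(*a),s,S(*b)); print(X,proj(t,X)-T(*a),proj(s,X)-S(*b))
st,p,r=cur()
x=-r.as_matrix()[:,0]; print("pred tip end", p+x*.263-np.array([0,0,.012]))
for a in((723,124),(723,177)): print("bed top",ray(t,*T(*a),.076))
for a in((141,98),(178,132)): print("bed scene",ray(s,*S(*a),.076))
print(W(M,[(30,210,76),(-30,210,76)]))
E
```

```text
[0.50603784 0.11906802 0.12262214] [[-0.11537541 -0.07711913]] [[-0.1500648   0.02881643]]
[0.50206779 0.14779604 0.12390143] [[-0.31709401 -0.21836889]] [[-0.41239552  0.07911747]]
pred tip end [0.50754654 0.11506906 0.12113048]
bed top [0.50957364 0.13519826 0.076     ]
bed top [0.44978684 0.12796517 0.076     ]
bed scene [0.45205404 0.1312451  0.076     ]
bed scene [0.51041508 0.13705804 0.076     ]
[[0.51024923 0.13527158 0.076     ]
 [0.45056722 0.1291025  0.076     ]]
```

```bash
python3 - <<'E'
from h import *
plan([((.4559,.372,.134),.103+np.pi/2,3),((.4559,.372,.103),.103+np.pi/2,3)],nd=1)
E
```

```text
[[-0.3,0.6,-0.3,0,0,1.9],[-0.3,0.5,-0.3,0,0,2.0],[-0.3,0.6,-0.3,0,0,1.9],[0,-0,10.3,0,0,0.0],[0,-0,10.3,0,0,0.0]]
[[0,-0,10.4,0,0,0.0]]
```

Request:
play_rows --pt "0 0.7 0 0 0 2" --pt "0 0.7 0 0 0 2" --pt "0 0.7 0 0 0 1.9" --pt "0 0 10 0 0 0" --pt "0 0 10 0 0 0"

```text
time: 7.02
tool_pos: [0.457, 0.3734, 0.1134]
tool_rot: [0.0, 0.67, 0.742, 0.001]
contact_force: [-0.8, 0.1, -4.9]
gripper_width: 0.406
grasp_force: 61.2
```

Request:
play_rows --pt "0 0 9 0 0 0" --pt "0 0 0 0 0 0" --pt "0 0 0 0 0 0" --pt "0 0 0 0 0 0"

```text
time: 7.35
tool_pos: [0.4564, 0.3731, 0.104]
tool_rot: [-0.0, 0.67, 0.742, -0.0]
contact_force: [0.2, 0.2, -4.3]
gripper_width: 0.405
grasp_force: 60.9
```

```bash
python3 - <<'E'
from h import *
s,p,r=cur(); print(s["time"],p,r.as_matrix().round(4),s["contact_force"])
s_=fr("scene");t=fr("top")
a=crop(s_,310,140,66,66,6);b=crop(t,270,180,66,66,6)
cv2.imwrite("pics/e.png",np.hstack([a,b]))
E
```

```text
7.35 [0.45636705 0.37305516 0.10399555] [[-1.011e-01  9.949e-01 -4.000e-04]
 [ 9.949e-01  1.011e-01 -3.000e-04]
 [-3.000e-04 -4.000e-04 -1.000e+00]] [ 0.16350172  0.18393518 -4.28638533]
```

View pics/e.png

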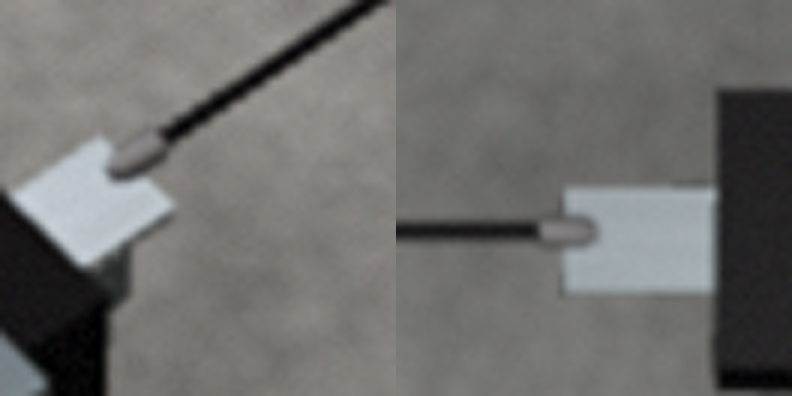

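Right half: the tip is at (540–597, 231), over a bed spanning rows 187–294 with its edge at x=564. Left half: the tip end is at (112,170).

```bash
python3 - <<'E'
from h import *
t=fr("top");s=fr("scene")
S=lambda x,y:((x+.5)/6-.5+310,(y+.5)/6-.5+140); T=lambda x,y:((x-396+.5)/6-.5+270,(y+.5)/6-.5+180)
def mag(X):
    d=X-[M[0],M[1],0]; c,n=np.cos(M[2]),np.sin(M[2]); return np.array([c*d[0]+n*d[1],-n*d[0]+c*d[1],d[2]])*1000
for a,b in(((598,231),(110,170)),((540,231),(166,138))):
    X=tri(t,T(*a),s,S(*b)); print("tri",mag(X),proj(t,X)-T(*a),proj(s,X)-S(*b))
    print("at z=.09: top",mag(ray(t,*T(*a),.09)),"scene",mag(ray(s,*S(*b),.09)))
for a in((564,187),(564,294),(716,187),(716,294)): print("bed top",mag(ray(t,*T(*a),.076)))
for a in((101,136),(175,208),): print("bed scene",mag(ray(s,*S(*a),.076)))
st,p,r=cur(); print("tcp",mag(p))
E
```

```text
tri [  2.13036444 190.12406783  94.38783981] [[-0.09121105 -0.05963061]] [[-0.11668455  0.02230957]]
at z=.09: top [  2.69433355 190.04754715  90.        ] scene [ -0.34107628 192.81865059  90.        ]
tri [  3.3415383  224.15715649  93.93238824] [[-0.6349534  -0.43212299]] [[-0.81471941  0.15383067]]
at z=.09: top [  2.5749296  222.30107193  90.        ] scene [  2.14138096 228.74739078  90.        ]
bed top [ 30.17839889 210.29289074  76.        ]
bed top [-30.61241    209.23299494  76.        ]
bed top [ 30.49999417 124.72658587  76.        ]
bed top [-30.30497896 124.35304242  76.        ]
bed scene [-29.06142686 211.59639325  76.        ]
bed scene [ 31.56028079 209.66206982  76.        ]
tcp [  1.35821667 452.33589634 104.99879558]
```

Request:
play_rows --pt "-10 -1 1 0 0 0" --pt "-20 -1 1 0 0 0" --pt "-20 0 0 0 0 0" --pt "-20 0 0 0 0 0" --pt "-18 0 0 0 0 0"

```text
time: 7.97
tool_pos: [0.4633, 0.2837, 0.1024]
tool_rot: [0.0, 0.67, 0.742, -0.0]
contact_force: [-0.6, -0.2, -3.9]
gripper_width: 0.409
grasp_force: 61.1
```

Request:
play_rows --pt "-4 0 0 0 0 0" --pt "-3 0 0 0 0 0" --pt "-3 0 0 0 0 0" --pt "-3 0 0 0 0 0"

```text
time: 8.3
tool_pos: [0.4647, 0.2726, 0.1025]
tool_rot: [-0.0, 0.67, 0.742, 0.0]
contact_force: [0.2, 0.6, -2.9]
gripper_width: 0.409
grasp_force: 61.0
```

```bash
cat >> h.py <<'E'
def mag(X):
    d=X-[M[0],M[1],0]; c,n=np.cos(M[2]),np.sin(M[2]); return np.array([c*d[0]+n*d[1],-n*d[0]+c*d[1],d[2]])*1000
E
python3 -c "
from h import *
s,p,r=cur(); print(mag(p).round(1),r.as_matrix()[:,0])"
```

```text
[ -1.2 351.3 102.5] [-1.01215013e-01  9.94864507e-01  3.65405634e-04]
```

Request:
play_rows --pt "-3 0 0 0 0 0" --pt "-3 0 0 0 0 0" --pt "-2 0 0 0 0 0"

```text
time: 8.55
tool_pos: [0.4654, 0.2645, 0.1023]
tool_rot: [0.0, 0.67, 0.742, -0.0]
contact_force: [0.5, 0.8, -3.6]
gripper_width: 0.407
grasp_force: 61.0
```

Request:
play_rows --pt "-3 0 0 0 0 0" --pt "-3 0 0 0 0 0" --pt "-3 0 0 0 0 0"

```text
time: 8.8
tool_pos: [0.4664, 0.2553, 0.1023]
tool_rot: [-0.0, 0.67, 0.742, -0.0]
contact_force: [0.7, -0.4, -4.2]
gripper_width: 0.405
grasp_force: 61.0
```

Request:
play_rows --pt "-3 0 0 0 0 0" --pt "-3 0 0 0 0 0" --pt "-3 0 0 0 0 0"

```text
time: 9.05
tool_pos: [0.4673, 0.2463, 0.1023]
tool_rot: [0.0, 0.671, 0.742, 0.0]
contact_force: [-0.5, -0.4, -4.8]
gripper_width: 0.409
grasp_force: 61.0
```

Request:
play_rows --pt "-3 0 0 0 0 0" --pt "-3 0 0 0 0 0" --pt "-3 0 0 0 0 0"

```text
time: 9.3
tool_pos: [0.4682, 0.2373, 0.1023]
tool_rot: [0.0, 0.671, 0.742, 0.0]
contact_force: [-0.7, 0.4, -4.4]
gripper_width: 0.408
grasp_force: 61.0
```

Request:
play_rows --pt "-4 0 0 0 0 0" --pt "-4 0 0 0 0 0" --pt "-4 0 0 0 0 0"

```text
time: 9.55
tool_pos: [0.4694, 0.2253, 0.1023]
tool_rot: [0.0, 0.671, 0.742, 0.0]
contact_force: [-0.4, 1.0, -4.5]
gripper_width: 0.407
grasp_force: 61.0
```

Request:
play_rows --pt "-4 0 0 0 0 0" --pt "-4 0 0 0 0 0" --pt "-4 0 0 0 0 0" --pt "-4 0 0 0 0 0"

```text
time: 9.88
tool_pos: [0.471, 0.2093, 0.1023]
tool_rot: [-0.0, 0.671, 0.742, 0.0]
contact_force: [0.1, 0.1, -3.4]
gripper_width: 0.408
grasp_force: 61.0
```

Request:
play_rows --pt "-6 0 0 0 0 0" --pt "-7 0 0 0 0 0" --pt "-7 0 0 0 0 0" --pt "-7 0 0 0 0 0" --pt "-7 0 0 0 0 0"

```text
time: 10.3
tool_pos: [0.4745, 0.1751, 0.1023]
tool_rot: [0.0, 0.671, 0.742, -0.0]
contact_force: [0.1, 0.8, -3.1]
gripper_width: 0.41
grasp_force: 61.1
```

```bash
python3 -c "
from h import *
s,p,r=cur(); print(mag(p).round(1),r.as_matrix()[:,0],s['contact_force'])"
```

```text
[ -1.5 253.3 102.3] [-1.00654367e-01  9.94921448e-01 -1.07310301e-04] [ 0.12635945  0.76539993 -3.0886129 ]
```

Request:
play_rows --pt "-10 0.3 0 0 0 0" --pt "-12 0.2 0 0 0 0" --pt "-12 0 0 0 0 0" --pt "-12 0 0 0 0 0" --pt "-10 0 0 0 0 0"

```text
time: 10.72
tool_pos: [0.4807, 0.1187, 0.1023]
tool_rot: [0.0, 0.671, 0.742, -0.0]
contact_force: [-1.0, -0.0, -4.2]
gripper_width: 0.409
grasp_force: 61.1
```

Request:
play_rows --pt "-12 0.3 0 0 0 0" --pt "-12 0.2 0 0 0 0" --pt "-12 0 0 0 0 0" --pt "-12 0 0 0 0 0" --pt "-6 0 0 0 0 0"

```text
time: 11.13
tool_pos: [0.4867, 0.0649, 0.1023]
tool_rot: [0.0, 0.671, 0.742, -0.0]
contact_force: [0.0, -0.3, -3.9]
gripper_width: 0.406
grasp_force: 61.1
```

```bash
python3 - <<'E'
from h import *
s,p,r=cur(); print(s["time"],mag(p).round(1),r.as_matrix().round(4),s["contact_force"])
a=crop(fr("scene"),220,120,130,130,3);b=crop(fr("top"),270,160,130,130,3)
cv2.imwrite("pics/f.png",np.hstack([a,b]))
E
```

```text
11.1333 [ -0.6 142.4 102.3] [[-9.97e-02  9.95e-01  1.00e-04]
 [ 9.95e-01  9.97e-02 -4.00e-04]
 [-5.00e-04  1.00e-04 -1.00e+00]] [ 0.03402883 -0.33251926 -3.89016267]
```

View pics/f.png

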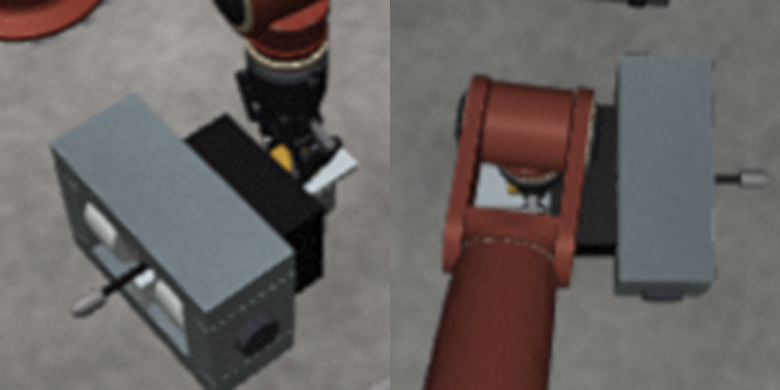

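The tip stands out on the far side: scene half (88,303), top half (755,179). Next I lower the head gently onto the bed.

Request:
play_rows --pt "0 0 1 0 0 0" --pt "0 0 1 0 0 0" --pt "0 0 1 0 0 0" --pt "0 0 0 0 0 0"

```text
time: 11.57
tool_pos: [0.4863, 0.0671, 0.099]
tool_rot: [-0.0, 0.67, 0.742, -0.0]
contact_force: [0.1, 0.4, -3.9]
gripper_width: 0.406
grasp_force: 61.2
```

Request:
play_rows --pt "0 0 1 0 0 0" --pt "0 0 1 0 0 0" --pt "0 0 0 0 0 0"

```text
time: 11.82
tool_pos: [0.4866, 0.067, 0.0989]
tool_rot: [-0.0, 0.67, 0.742, -0.0]
contact_force: [-5.4, 0.8, 5.7]
gripper_width: 0.41
grasp_force: 62.2
```

Request:
play_rows --pt "0 0 -0.5 0 0 0" --pt "0 0 0 0 0 0" --pt "0 0 0 0 0 0" --pt "0 0 0 0 0 0" --pt "0 0 0 0 0 0" --hand 60

```text
time: 12.23
tool_pos: [0.4867, 0.0666, 0.0979]
tool_rot: [0.0, 0.671, 0.742, 0.0]
contact_force: [0.2, 0.7, -0.3]
gripper_width: 0.702
grasp_force: 0.0
```

Request:
play_rows --pt "0 0 0 0 0 0" --pt "0 0 0 0 0 0" --pt "0 0 0 0 0 0"

```text
time: 12.48
tool_pos: [0.4865, 0.0666, 0.0977]
tool_rot: [-0.0, 0.671, 0.742, -0.0]
contact_force: [-0.6, 0.5, 0.1]
gripper_width: 0.701
grasp_force: 0.0
```

```bash
python3 - <<'E'
from h import *
s,p,r=cur(); print(s["time"],mag(p).round(1),s["contact_force"])
a=crop(fr("scene"),220,170,65,65,6);b=crop(fr("top"),360,190,65,65,6)
cv2.imwrite("pics/g.png",np.hstack([a,b]))
E
```

```text
12.4833 [ -0.7 144.1  97.7] [-0.63953097  0.46071088  0.10966708]
```

View pics/g.png

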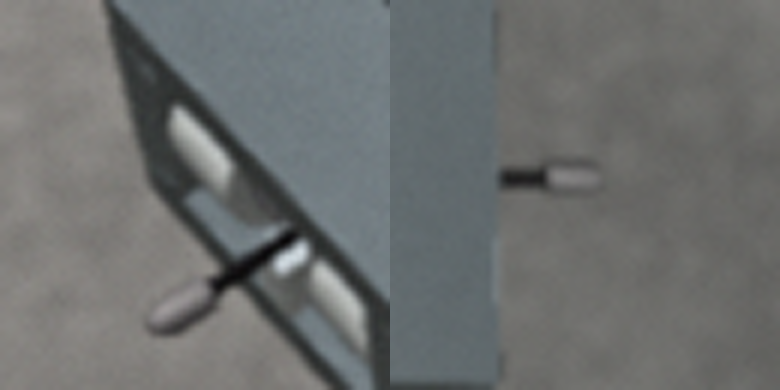

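```bash
python3 - <<'E'
from h import *
t=fr("top");s=fr("scene")
S=lambda x,y:((x+.5)/6-.5+220,(y+.5)/6-.5+170); T=lambda x,y:((x-390+.5)/6-.5+360,(y+.5)/6-.5+190)
for a,b in(((601,176),(149,328)),((546,177),(212,288))):
    X=tri(t,T(*a),s,S(*b)); print("tri",mag(X)); print(mag(ray(t,*T(*a),.085)),mag(ray(s,*S(*b),.085)))
tgt=W(M,[(0,-103,0)])[0]
psi=.103+np.pi/2
plan([((*W(M,[(-.7,144,0)])[0][:2],.26),psi,7),((tgt[0],tgt[1],.26),psi,8),((tgt[0],tgt[1],.19),psi,3)],nd=0)
E
```

```text
tri [   1.36883963 -116.18787428   86.93239672]
[   1.86937055 -116.10349092   85.        ] [ 3.52594566e-02 -1.16079169e+02  8.50000000e+01]
tri [  1.57335339 -83.27689695  87.84461402]
[  1.1901158  -85.37915305  85.        ] [  0.79230124 -80.79765616  85.        ]
[[-0,-0,-23,0,0,-0.0],[-0,-0,-23,0,0,-0.0],[-0,-0,-23,0,0,-0.0],[-0,-0,-23,0,0,-0.0],[-0,-0,-23,0,0,-0.0]]
[[-0,-0,-24,0,0,-0.1],[-0,-0,-23,0,0,-0.0],[-31,0,-0,0,0,-0.0],[-31,0,-0,0,0,-0.0],[-31,0,-0,0,0,-0.0]]
[[-31,0,-0,0,0,-0.0],[-31,0,-0,0,0,-0.0],[-31,0,-0,0,0,-0.0],[-31,0,-0,0,0,-0.0],[-30,1,-0,0,0,-0.0]]
[[-0,-0,23,0,0,-0.0],[-0,-0,23,0,0,-0.0],[-0,-0,24,0,0,-0.0]]
```

Left half: the tip end is at (149,328) and its shoulder at (212,288). Right half: (601,176) and (546,177). The tip centre is at about magnet (1, −97, 85). I go over the frame to that side.

Request:
play_rows --pt "0 0 -15 0 0 0" --pt "0 0 -25 0 0 0" --pt "0 0 -30 0 0 0" --pt "0 0 -30 0 0 0" --pt "0 0 -30 0 0 0"

```text
time: 13.1
tool_pos: [0.4862, 0.0666, 0.2289]
tool_rot: [-0.0, 0.671, 0.742, -0.0]
contact_force: [0.5, -0.4, -0.1]
gripper_width: 0.703
grasp_force: 0.0
```

Request:
play_rows --pt "0 0 -30 0 0 0" --pt "0 0 -10 0 0 0" --pt "-31 0 0 0 0 0" --pt "-31 0 0 0 0 0" --pt "-31 0 0 0 0 0"

```text
time: 13.52
tool_pos: [0.4958, -0.0266, 0.2674]
tool_rot: [0.0, 0.67, 0.742, 0.0]
contact_force: [0.6, 0.1, -0.4]
gripper_width: 0.701
grasp_force: 0.0
```

Request:
play_rows --pt "-31 0 0 0 0 0" --pt "-31 1 0 0 0 0" --pt "-31 0 0 0 0 0" --pt "-31 1 0 0 0 0" --pt "-29 0 0 0 0 0"

```text
time: 13.93
tool_pos: [0.513, -0.1796, 0.2667]
tool_rot: [-0.001, 0.671, 0.742, -0.0]
contact_force: [0.3, 1.0, -0.1]
gripper_width: 0.7
grasp_force: 0.0
```

Request:
play_rows --pt "0 0 0 0 0 0" --pt "0 0 0 0 0 0" --pt "0 0 0 0 0 0"

```text
time: 14.18
tool_pos: [0.513, -0.1776, 0.2669]
tool_rot: [-0.001, 0.671, 0.742, -0.0]
contact_force: [-0.4, 0.0, -0.1]
gripper_width: 0.706
grasp_force: 0.0
```

```bash
python3 - <<'E'
from h import *
s,p,r=cur(); print(s["time"],mag(p).round(1),r.as_matrix().round(4),s["contact_force"])
plan([((*W(M,[(1,-102,0)])[0][:2],p[2]),.103+np.pi/2,2)],nd=1)
E
```

```text
14.1833 [   0.5 -101.5  266.9] [[-0.1006  0.9949 -0.0013]
 [ 0.9949  0.1006  0.0011]
 [ 0.0012 -0.0011 -1.    ]] [-0.41444454  0.01238665 -0.07970867]
[[-0.3,0.2,0,0,0,-0.1],[-0.2,0.3,0,0,0,-0.0]]
```

Request:
play_rows --pt "0 0.5 20 0 0 0" --pt "0 0 30 0 0 0" --pt "0 0 30 0 0 0" --pt "0 0 30 0 0 0" --pt "0 0 25 0 0 0"

```text
time: 14.6
tool_pos: [0.513, -0.176, 0.1305]
tool_rot: [-0.001, 0.67, 0.743, -0.0]
contact_force: [0.1, -0.2, -0.5]
gripper_width: 0.706
grasp_force: 0.0
```

Request:
play_rows --pt "0 0 20 0 0 0" --pt "0 0 15 0 0 0" --pt "0 0 10 0 0 0" --pt "0 0 6 0 0 0" --pt "0 0 0 0 0 0"

```text
time: 15.02
tool_pos: [0.5132, -0.1768, 0.0806]
tool_rot: [-0.001, 0.67, 0.742, -0.0]
contact_force: [-0.8, -0.7, -0.4]
gripper_width: 0.701
grasp_force: 0.0
```

Request:
play_rows --pt "0 0 0 0 0 0" --pt "0 0 0 0 0 0"

```text
time: 15.18
tool_pos: [0.5147, -0.1781, 0.0832]
tool_rot: [0.001, 0.67, 0.742, 0.0]
contact_force: [0.3, 0.3, 0.7]
gripper_width: 0.702
grasp_force: 0.0
```

```bash
python3 - <<'E'
from h import *
s,p,r=cur(); print(s["time"],mag(p).round(1),s["contact_force"])
a=crop(fr("scene"),205,150,100,100,4);b=crop(fr("top"),350,170,100,100,4)
cv2.imwrite("pics/i.png",np.hstack([a,b]))
E
```

```text
15.1833 [   2.2 -102.2   83.2] [0.28198461 0.34272606 0.71603235]
```

View pics/i.png

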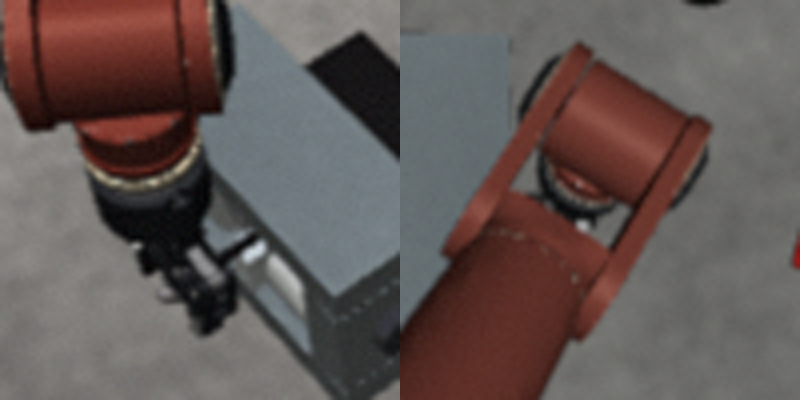

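The tip lies between the open fingers (left half, about (210,270)), with the gripper clear of the frame. I close on it.

Request:
play_rows --pt "0 -1 2 0 0 0" --pt "0 0 0 0 0 0" --pt "0 0 0 0 0 0"

```text
time: 15.53
tool_pos: [0.5127, -0.1781, 0.0799]
tool_rot: [0.0, 0.671, 0.742, 0.0]
contact_force: [-1.0, 0.9, -0.6]
gripper_width: 0.706
grasp_force: 0.0
```

Request:
play_rows --pt "0 0 0 0 0 0" --pt "0 0 0 0 0 0" --pt "0 0 0 0 0 0" --pt "0 0 0 0 0 0" --pt "0 0 0 0 0 0" --hand 0

```text
time: 15.95
tool_pos: [0.5128, -0.1781, 0.0798]
tool_rot: [0.0, 0.671, 0.742, -0.0]
contact_force: [-0.2, 0.1, -0.6]
gripper_width: 0.188
grasp_force: 58.4
```

Request:
play_rows --pt "0 0 0 0 0 0" --pt "0 0 0 0 0 0" --pt "0 0 0 0 0 0" --pt "0 0 0 0 0 0"

```text
time: 16.28
tool_pos: [0.5128, -0.178, 0.0798]
tool_rot: [0.0, 0.67, 0.742, -0.0]
contact_force: [0.1, -0.1, -0.7]
gripper_width: 0.189
grasp_force: 58.4
```

```bash
python3 - <<'E'
from h import *
s,p,r=cur(); print(s["time"],mag(p).round(1),s["contact_force"],s["gripper_width"]*85.4,s["grasp_force"])
E
```

```text
16.2833 [   0.3 -101.9   79.8] [ 0.13575917 -0.08557547 -0.71544499] 16.10042255816059 58.425548896193504
```

Request:
play_rows --pt "-3 0 0 0 0 0" --pt "-6 0 0 0 0 0" --pt "-6 0 0 0 0 0" --pt "-6 0 0 0 0 0" --pt "-4 0 0 0 0 0"

```text
time: 16.7
tool_pos: [0.5154, -0.2037, 0.0798]
tool_rot: [-0.0, 0.671, 0.742, 0.0]
contact_force: [0.3, 2.7, -0.9]
gripper_width: 0.188
grasp_force: 58.4
```

Request:
play_rows --pt "-4 0 0 0 0 0" --pt "-4 0 0 0 0 0" --pt "-4 0 0 0 0 0" --pt "-3 0 0 0 0 0" --pt "-1 0 0 0 0 0"

```text
time: 17.12
tool_pos: [0.517, -0.2193, 0.0799]
tool_rot: [0.0, 0.671, 0.742, -0.0]
contact_force: [-0.6, 2.8, 0.1]
gripper_width: 0.186
grasp_force: 58.4
```

```bash
python3 - <<'E'
from h import *
s,p,r=cur(); print(s["time"],mag(p).round(1),s["contact_force"],r.as_matrix()[:,0])
E
```

```text
17.1167 [   0.2 -143.4   79.9] [-0.63892607  2.79344578  0.11801923] [-1.00448248e-01  9.94942270e-01 -1.67918602e-04]
```

Request:
play_rows --pt "-1 0 0 0 0 0" --pt "-1 0 0 0 0 0" --pt "-1 0 0 0 0 0" --pt "-1 0 0 0 0 0"

```text
time: 17.45
tool_pos: [0.5173, -0.2227, 0.0798]
tool_rot: [-0.0, 0.67, 0.742, 0.0]
contact_force: [-0.6, 2.7, 0.7]
gripper_width: 0.189
grasp_force: 58.4
```

Request:
play_rows --pt "-1 0 0 0 0 0" --pt "-1 0 0 0 0 0" --pt "-1 0 0 0 0 0" --pt "-1 0 0 0 0 0"

```text
time: 17.78
tool_pos: [0.5177, -0.2268, 0.0798]
tool_rot: [-0.0, 0.671, 0.742, -0.0]
contact_force: [-0.6, 3.0, 0.5]
gripper_width: 0.187
grasp_force: 58.4
```

Request:
play_rows --pt "-1 0 0 0 0 0" --pt "-1 0 0 0 0 0" --pt "-1 0 0 0 0 0" --pt "-1 0 0 0 0 0"

```text
time: 18.12
tool_pos: [0.5181, -0.2308, 0.0798]
tool_rot: [0.0, 0.671, 0.742, -0.0]
contact_force: [-1.1, 2.6, 0.1]
gripper_width: 0.188
grasp_force: 58.4
```

Request:
play_rows --pt "-1 0 0 0 0 0" --pt "-1 0 0 0 0 0" --pt "-1 0 0 0 0 0" --pt "-1 0 0 0 0 0"

```text
time: 18.45
tool_pos: [0.5185, -0.2348, 0.0798]
tool_rot: [0.0, 0.671, 0.742, 0.0]
contact_force: [0.1, 2.6, 0.6]
gripper_width: 0.188
grasp_force: 58.4
```

Request:
play_rows --pt "-1 0 0 0 0 0" --pt "-1 0 0 0 0 0" --pt "-1 0 0 0 0 0" --pt "-1 0 0 0 0 0"

```text
time: 18.78
tool_pos: [0.519, -0.2388, 0.0798]
tool_rot: [0.0, 0.671, 0.742, 0.0]
contact_force: [0.5, 2.8, -0.5]
gripper_width: 0.184
grasp_force: 58.4
```

Request:
play_rows --pt "-1 0 0 0 0 0" --pt "-1 0 0 0 0 0" --pt "-1 0 0 0 0 0" --pt "-1 0 0 0 0 0"

```text
time: 19.12
tool_pos: [0.5194, -0.2428, 0.0798]
tool_rot: [0.0, 0.671, 0.742, 0.0]
contact_force: [-0.2, 2.6, -0.5]
gripper_width: 0.191
grasp_force: 58.4
```

Request:
play_rows --pt "-1 0 0 0 0 0" --pt "-1 0 0 0 0 0" --pt "-1 0 0 0 0 0" --pt "-1 0 0 0 0 0"

```text
time: 19.45
tool_pos: [0.5194, -0.2457, 0.0794]
tool_rot: [-0.001, 0.671, 0.742, 0.001]
contact_force: [-0.9, 7.3, 0.3]
gripper_width: 0.19
grasp_force: 58.4
```

Request:
play_rows --pt "-0.8 0 0 0 0 0" --pt "0 0 0 0 0 0"

```text
time: 19.62
tool_pos: [0.5191, -0.2457, 0.0789]
tool_rot: [-0.002, 0.671, 0.742, 0.001]
contact_force: [-0.4, 7.8, 1.0]
gripper_width: 0.193
grasp_force: 58.4
```

Request:
play_rows --pt "-1 0 0 0 0 0" --pt "0 0 0 0 0 0" --pt "0 0 0 0 0 0"

```text
time: 19.87
tool_pos: [0.519, -0.2457, 0.0786]
tool_rot: [-0.003, 0.671, 0.742, 0.001]
contact_force: [-2.3, 11.3, 0.1]
gripper_width: 0.188
grasp_force: 58.4
```

Request:
play_rows --pt "1.5 0 0 0 0 0" --pt "0 0 0 0 0 0" --pt "0 0 0 0 0 0"

```text
time: 20.12
tool_pos: [0.5193, -0.2457, 0.0792]
tool_rot: [-0.002, 0.67, 0.742, 0.001]
contact_force: [-0.4, 6.2, -0.1]
gripper_width: 0.185
grasp_force: 58.4
```

Request:
play_rows --pt "1 0 0 0 0 0" --pt "0 0 0 0 0 0" --pt "0 0 0 0 0 0"

```text
time: 20.37
tool_pos: [0.5195, -0.2456, 0.0797]
tool_rot: [-0.0, 0.671, 0.742, 0.0]
contact_force: [-0.9, 4.2, -0.2]
gripper_width: 0.188
grasp_force: 58.4
```

Request:
play_rows --pt "0 0 0 0 0 0" --pt "0 0 0 0 0 0" --pt "0 0 0 0 0 0" --pt "0 0 0 0 0 0" --pt "0 0 0 0 0 0" --hand 60

```text
time: 20.78
tool_pos: [0.5199, -0.2465, 0.0801]
tool_rot: [0.001, 0.671, 0.742, -0.0]
contact_force: [0.3, -0.3, 1.1]
gripper_width: 0.702
grasp_force: 0.0
```

Request:
play_rows --pt "0 0 0 0 0 0" --pt "0 0 0 0 0 0" --pt "0 0 0 0 0 0"

```text
time: 21.03
tool_pos: [0.5197, -0.2461, 0.0798]
tool_rot: [0.0, 0.671, 0.742, -0.0]
contact_force: [0.2, -1.0, 0.5]
gripper_width: 0.706
grasp_force: 0.0
```

```bash
python3 - <<'E'
from h import *
s,p,r=cur(); print(s["time"],mag(p).round(1),s["contact_force"],r.as_matrix().round(4))
E
```

```text
21.0333 [   0.2 -170.3   79.8] [ 0.19027898 -0.96512092  0.54206934] [[-1.008e-01  9.949e-01  0.000e+00]
 [ 9.949e-01  1.008e-01 -2.000e-04]
 [-2.000e-04  0.000e+00 -1.000e+00]]
```

Released. The contact puts the stop face at about y = 68, inside its 55–85 range. I lift straight away.

Request:
play_rows --pt "0 0 -8 0 0 0" --pt "0 0 -15 0 0 0" --pt "0 0 -25 0 0 0" --pt "0 0 -30 0 0 0" --pt "0 0 -30 0 0 0"

```text
time: 21.45
tool_pos: [0.5192, -0.2457, 0.1889]
tool_rot: [-0.001, 0.671, 0.742, -0.0]
contact_force: [0.5, -0.1, 1.1]
gripper_width: 0.703
grasp_force: 0.0
```

Request:
play_rows --pt "-10 0 -30 0 0 0" --pt "-20 0 -20 0 0 0" --pt "-30 0 -10 0 0 0" --pt "-30 0 0 0 0 0" --pt "-30 0 0 0 0 0"

```text
time: 21.87
tool_pos: [0.5325, -0.3669, 0.2506]
tool_rot: [0.002, 0.67, 0.742, 0.0]
contact_force: [-0.5, 0.0, -0.0]
gripper_width: 0.703
grasp_force: 0.0
```

Request:
play_rows --pt "-20 0 0 0 0 0" --pt "0 0 0 0 0 0" --pt "0 0 0 0 0 0" --pt "0 0 0 0 0 0"

```text
time: 22.2
tool_pos: [0.5337, -0.3847, 0.2479]
tool_rot: [-0.0, 0.67, 0.742, 0.0]
contact_force: [0.4, 0.5, -0.4]
gripper_width: 0.703
grasp_force: 0.0
```

```bash
python3 - <<'E'
from h import *
t=fr("top"); s=fr("scene")
for f in(t,s):
    for y in(-60,-120,-166): 
        u=proj(f,W(M,[(0,y,85)]))[0]; print(y,u.round(1))
        k=u.round().astype(int); print(f["image"][k[1]-4:k[1]+5,k[0],:].mean(1).round())
print(manip.state()["time"],manip.state()["contact_force"])
E
```

```text
-60 [378.  219.4]
[109. 108.  95.  66.  63.  79.  95. 108. 107.]
-120 [395.9 219.5]
[111. 110.  98.  65.  35.  44.  79. 104. 106.]
-166 [409.7 219.5]
[ 89.  88. 116. 130. 124. 102.  98. 109. 108.]
-60 [260.8 213.4]
[131. 132. 115.  63.  25.  16.  26.  49.  56.]
-120 [243.2 225. ]
[137. 136. 106.  55.  27.  15.  39.  94. 132.]
-166 [229.4 234.2]
[128. 126. 139. 160. 153. 130. 101.  73.  58.]
22.3 [-0.2728786   0.3784966   0.35308686]
```

```bash
python3 -c "
from plant import manip
print(manip.job_done())"
```

```text
the job is handed in; nothing more can be done
None
```

I handed the job in without seeing a verdict: the probe is threaded through the magnet, drawn by its tip until I felt the head meet the depth stop (about 11 N at most against its 40 N hold), and released lying there; I saw no sign of touching the bystanders.

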